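# Clamp the edging strip to the mosaic board with the turnbuckle clamp

### The arm

A 6-joint arm with a two-finger parallel gripper is mounted at the origin on the work surface; the furniture and walls round the work are solid. World frame = base frame: x ahead of the robot, y to its left, z up, the work surface at z = 0. Lengths are in mm, angles in degrees, forces in N, time in s.
With the tool pointing down it reaches from about 350 to 850 mm from the base axis. Payload 8.1 kg.
Tool frame: the origin (TCP) lies at the very end of the fingers, on their centre line; the grasp point (between the pads) lies r.tcp_to_grasp behind it (r.tcp_to_grasp is the distance from the TCP to the grasp point, in mm); z points along the fingers, y is the line along which they close (so a half turn about z gives the same grasp; the last joint's range is limited). The gripper opens to 85 mm and grips with 20 to 120 N. Pads are 22 mm wide; open, the fingers measure 114 mm over their backs; the gripper's body (76 mm by 85 mm) begins 54 mm behind the grasp point. The pads swing forward as they close: fully open they stand 13 mm farther back than shut.
Start: joints at [-81.211, 7.471, 85.268, -0, 87.261, -4.893], TCP at [141.942, -582.973, 231.292] pointing down, gripper open.
Joint ranges: [-169.43, 169.43], [-51.17, 129.36], [1.28, 143.12], [-76.62, 256.62], [0, 156.53], [-152.29, 152.29]. Speed limits (degrees/s): [136.94, 136.94, 159.86, 180, 180, 180].

### API

Orientations are given as [roll, pitch, yaw] about the fixed x, y, z axes, in that order (R = Rz(yaw) Ry(pitch) Rx(roll)).
In Python, from bench import sense, viewer, order, r gives the robot as it stands.
- The arm moves only by the tool carry_out, never from a script. Its argument "increments" is one flat list of numbers, 7 for each row, row after row: the shift along the tool's x, y, z as a fraction of full scale, then the turn, a rotation vector about the tool's x, y, z as a fraction of full scale, then the opening, from -1 (shut) to 1 (fully open). A call has exactly 10 rows; each row is the pose to reach, as a shift and turn from the pose commanded when the call began, along the tool's axes at that moment, turning the shorter way round; what a row does not reach only later rows make up. Full scale, the value 1, is 400 mm for a shift and 2 pi rad for a turn. A row lasts 1/8 s, in which the tool goes at most 62.5 mm and 10.7 degrees, less where a joint would pass 70% of its speed; a pose out of reach is approached as far as the arm can. A call with a number of a shift or a turn outside -1 to 1 is refused whole. A call with a gripper value outside its range is refused whole. The fingers move at their own pace and stop on an object; "force" is the grip in N (left out, the last holds). Time passes only in rows, so rows that repeat a pose let the fingers close, or fill a call up. It gives the time, the measured TCP pose, the force, the opening and the grip force at its end, in the units of the state.
- sense(): the state, without advancing time (a new reading comes with each control period).
- viewer.snapshot(name): name is "side" or "top"; returns the picture (480x640x3 uint8, red, green, blue); there is no depth.
- viewer.get_calibration(name): a dict with "fx", "fy", "cx", "cy" (pixels), "R" (3x3) and "t" (3): a world point X has camera coordinates R X + t. Camera axes: x right, y down, z forward; pixel columns grow to the right and rows downward; lengths in mm; the calibration is good to about 2 mm. A picture is of the moment at which its call begins. get_calibration takes no time and is no camera call.
- order.hand_in(): hands the job in; it is judged then, once.
The state is a dict: "time": time; "joint_pos": joint angles; "qd": joint speeds; "joint_efforts": joint torques, N m; "tool_pos": TCP position; "tcp_rot": TCP orientation; "ft_force": force on the tool from outside, world axes, zero at the start; "wrist_torque": the same for the moment, N m; "finger_gap": finger opening in mm; "grip_force": force on a finger pad.
Only numpy, scipy, OpenCV 4.12 (cv2) and the standard library are available. Lean on these libraries where they do the work, as an engineer would, in place of code of your own. Each camera call takes 0.05 s, during which the arm holds its last target. There are 200 camera calls.

### The job

Set the long wooden edging strip down on the clamp bed, the same way up as it lies now, in the gap between the mosaic board and the right-hand jaw, its ends even with the board's, and let go of it. Then turn the turnbuckle by its spokes, drawing both jaws in, until board and strip are gripped firmly together. Leave the short offcut where it lies.

Things in the scene. Friction and masses are not known exactly. Their poses are not given: they have to be found in the camera images.
- clamp: Fixed self-centring clamp: plywood bed 320 x 420 mm, top 15 mm above the table; two low aluminium jaws sliding on it; a steel turnbuckle on the robot's side. Origin: on the table under the middle of the work area; x away from the robot along the jaws, y left, z up. Bed from x -193 to +127, y -210 to +210 mm. Grey pillow blocks at x -148, y +-80 mm (16 mm thick, to z 120 mm) carry the turnbuckle.
- turnbuckle_axis (a point): Middle of the turnbuckle, on its axis (along the clamp's y), at x -148, y 0, z 96 mm in the clamp's frame; axes as the clamp's. Here a hub of radius 21 mm carries four spokes 90 degrees apart: rods 9.6 mm thick, ending in 18 mm black balls whose centres are 62 mm from the axis. The space 65 mm to either side of the spokes along y is free but for the slim body and rods.
- turnbuckle (a joint): Angle of the turnbuckle, rad; 0 to 1.2 at the start. At 0 the spokes point up, down, toward and away from the robot; it grows, and tightens, as the upper spokes are drawn round toward the robot. A turn moves each jaw in by 12 mm. Friction 0.12 N m (2 to 4 N at a spoke); stays where left. Board and strip are gripped from about 5.3 rad, where it stiffens; 8 to 12 N at a spoke makes it tight.
- jaw_right: Right-hand jaw (toward -y): bar 22 mm wide, top 30 mm above the table, along the clamp's x from -179 to +120 mm, with a post up to z 117 mm at x -148 mm. Its frame is turned as the clamp's; the inner face, toward the board, is the plane y = -152 mm of this frame. Moves to +y as the turnbuckle is tightened.
- jaw_left: Left-hand jaw, the mirror image: inner face at y = +152 mm of its own frame; moves to -y as the turnbuckle is tightened.
- board: Plywood mosaic board, 206 (x) x 266 (y) x 12 mm, 0.6 kg, with small glued tesserae up to 22 mm high near the middle, loose on the bed between the jaws, near the left one. Origin under its middle, frame about as the clamp's: edges at x -103 and +103, y -135 and +131 mm. Between its right edge and the right jaw is a gap of 28 to 34 mm for the strip.
- strip: Long wooden edging strip, 200 (x, its length) x 18 (y) x 28 (z) mm, 80 to 170 g, on the table right of the clamp, standing on its 18 mm wide side, as it is to stand in the clamp. Origin at the centre of its underside. Once on the bed, its top is 13 mm above the jaw and 16 mm above the board.
- offcut: Short offcut of the same wood, 120 x 18 x 28 mm, lying next to the strip; the two may have changed places. Origin at the centre of its underside. Not used.

How it is judged:
By the outcome, as a careful person would: the job done as asked, in the order asked, and still so for the second after the job is handed in, with the robot touching nothing.
It also fails if it takes over 64 s, if anything falls off the work surface, if the arm or the gripper's body presses on something with over 40 N, if the wrist force passes 120 N, or if a joint passes its speed limit or range.

## Working session

There is one attempt and no reset: what is moved stays moved. The work goes in short steps, Python scripts to look and compute and a tool call to move; the robot and the scene stay as the last step left them, time stands still between calls to the robot, and variables do not carry over. Pictures are saved under pics/ and viewed, at most 10 in all, crops included, and the job is handed in when it is done.

Besides the shell and the picture viewer there is one more tool, called after "Call:" in YAML: its name, and indented under it one key for each argument. carry_out: Moves the arm, as the interface text tells. Its arguments: {"type":"object","properties":{"increments":{"type":"array"},"force":{"type":"number"}},"required":["increments"]}

```bash
mkdir -p pics; ls
python3 - <<'E'
from bench import sense, viewer, order, r
import cv2
print(sense()); print(r.tcp_to_grasp)
for n in ("side","top"):
    print(n,viewer.get_calibration(n)); cv2.imwrite(f"pics/{n}0.png",viewer.snapshot(n)[:,:,::-1])
E
```

```text
pics
{'time': 0.0, 'joint_pos': array([-8.12091047e+01,  7.51509914e+00,  8.53308701e+01, -7.81980309e-04,
        8.72611594e+01, -4.89092290e+00]), 'qd': array([ 0.11799159,  0.05086455, -0.08847012, -0.01912938, -0.02797426,
        0.03951   ]), 'joint_efforts': array([ 1.14193619e-03, -5.69389057e+01, -5.00553489e+01, -1.44484789e-04,
        1.45287858e-02,  5.62264927e-05]), 'tool_pos': array([ 141.87070032, -582.41034169,  230.22927834]), 'tcp_rot': array([-1.79893195e+02, -8.35551661e-03,  1.36818486e+01]), 'ft_force': array([ 1.69730881, -0.01410704,  0.44662544]), 'wrist_torque': array([ 0.01680951, -0.01645175,  0.02952042]), 'grip_force': 0.0, 'finger_gap': 85.31129060594678}
18.700000000000003
side {'fx': 566.432504415365, 'fy': 566.432504415365, 'cx': 309.5730662750203, 'cy': 235.09874840863787, 'R': array([[-0.99295073, -0.11615251, -0.02361036],
       [-0.04726058,  0.57066152, -0.81982429],
       [ 0.10869817, -0.81292929, -0.5721282 ]]), 't': array([504.03227161, 174.48588274, 990.69871473])}
top {'fx': 514.4870545579862, 'fy': 514.4870545579862, 'cx': 312.816776145139, 'cy': 241.329682944819, 'R': array([[ 7.18796876e-03, -9.99973153e-01,  1.42369047e-03],
       [-9.77019960e-01, -7.32626287e-03, -2.13021885e-01],
       [ 2.13026597e-01,  1.40220654e-04, -9.77046391e-01]]), 't': array([-123.73819854,  536.20734865,  895.56558051])}
```

View pics/top0.png

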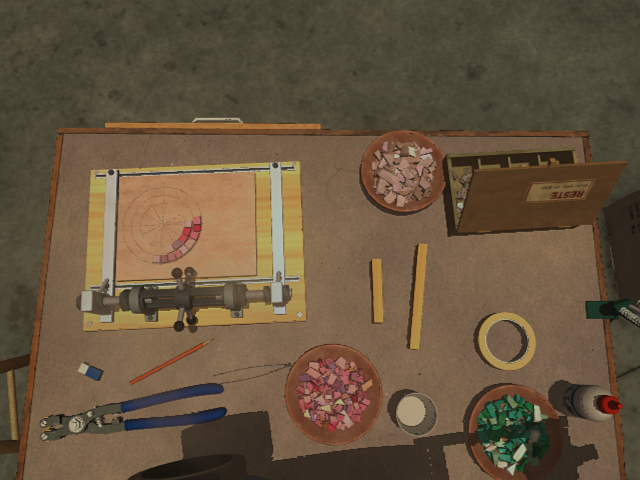

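View pics/side0.png

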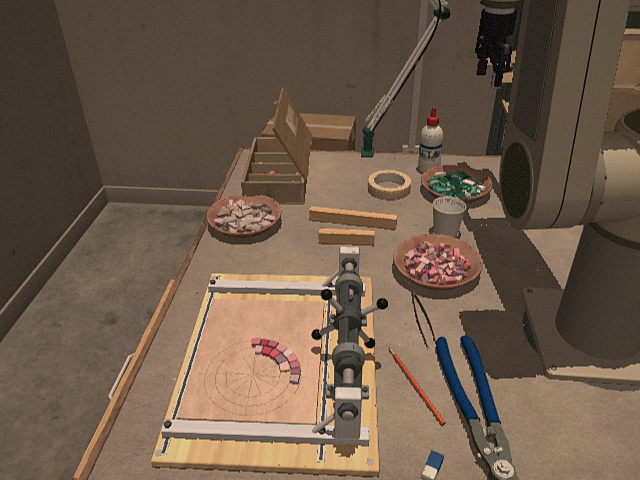

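The top view shows the long strip at pixels (421,243)–(414,348), right of the offcut at (377,260)–(377,322). The clamp bed spans about (90,165)–(305,330). The side view agrees. Next I'll enlarge both areas.

```bash
cat > h.py <<'E'
import numpy as np, cv2
from bench import sense, viewer, order, r
from scipy.spatial.transform import Rotation as Ro
C={n:viewer.get_calibration(n) for n in("side","top")}
def ray(n,u,v,z):
    c=C[n];d=c["R"].T@np.array([(u-c["cx"])/c["fx"],(v-c["cy"])/c["fy"],1]);o=-c["R"].T@c["t"]
    return o+d*(z-o[2])/d[2]
def proj(n,X):
    c=C[n];p=np.atleast_2d(X)@c["R"].T+c["t"];return np.c_[c["fx"]*p[:,0]/p[:,2]+c["cx"],c["fy"]*p[:,1]/p[:,2]+c["cy"]]
def crop(n,img,u0,u1,v0,v1,k,name):
    a=cv2.resize(img[v0:v1,u0:u1,::-1],None,fx=k,fy=k,interpolation=cv2.INTER_CUBIC)
    for u in range(-(-u0//20)*20,u1,20): cv2.putText(a,str(u),((u-u0)*k,10),0,.35,(255,255,255));cv2.line(a,((u-u0)*k,12),((u-u0)*k,18),(255,255,255))
    for v in range(-(-v0//20)*20,v1,20): cv2.putText(a,str(v),(0,(v-v0)*k),0,.35,(255,255,255));cv2.line(a,(22,(v-v0)*k),(28,(v-v0)*k),(255,255,255))
    cv2.imwrite("pics/"+name,a)
E
python3 - <<'E'
from h import *
t=cv2.imread("pics/top0.png")[:,:,::-1]
crop("top",t,75,315,155,340,3,"c1.png"); crop("top",t,360,440,235,355,5,"c2.png")
E
```

```text
(no output)
```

View pics/c1.png

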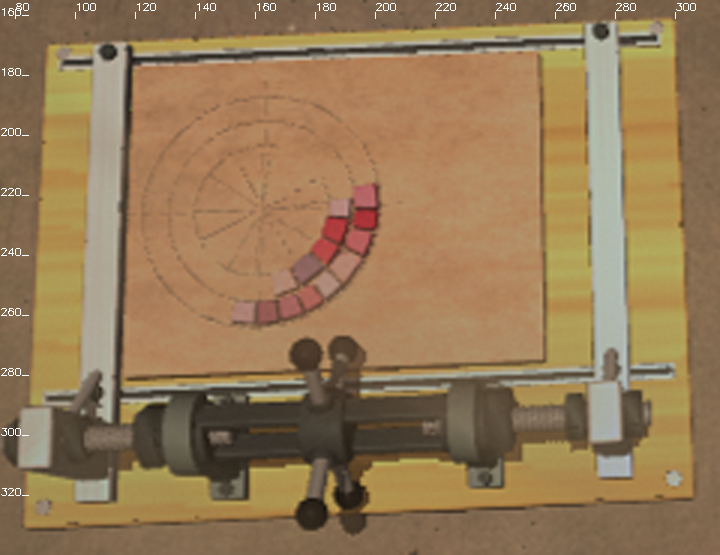

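View pics/c2.png

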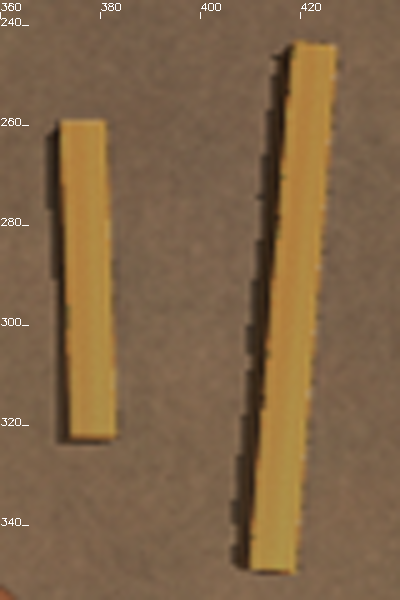

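The crops give the board corners, bed corners, right jaw edge and strip corners. The upper spoke balls are at about (176.7,272.7) and (179,326.3), the lower ones at (189,271) and (191,319).

Run:
```python
from h import *
from scipy.optimize import least_squares
np.set_printoptions(precision=1,suppress=True)
def fit(obj,px):
    f=lambda p:(proj("top",np.c_[np.array(obj)[:,:2]@np.array([[np.cos(p[2]),np.sin(p[2])],[-np.sin(p[2]),np.cos(p[2])]])+p[:2],np.array(obj)[:,2]])-px).ravel()
    s=least_squares(f,[500,0,0]); return s.x*[1,1,57.2958],s.fun.reshape(-1,2)
px=lambda a:np.array(a)
# order: tl(far,left) tr br bl
cl,res=fit([(127,210,15),(127,-210,15),(-193,-210,15),(-193,210,15)],px([(91,170),(299.3,161.7),(305.7,320.7),(83,330.7)]));print("clamp",cl);print(res)
b,res=fit([(103,131,27),(103,-135,27),(-103,-135,27),(-103,131,27)],px([(119,177.3),(254.3,172.7),(256.3,275.3),(117,281.7)]));print("board",b);print(res)
s,res=fit([(100,9,28),(100,-9,28),(-100,-9,28),(-100,9,28)],px([(417.8,243.5),(427,244),(418.8,349.3),(410,348.7)]));print("strip",s);print(res)
o,res=fit([(60,9,28),(60,-9,28),(-60,-9,28),(-60,9,28)],px([(372,259),(381,259),(383,322.5),(373.8,322.5)]));print("off",o)
a=np.deg2rad(cl[2]);Rz=np.array([[np.cos(a),-np.sin(a)],[np.sin(a),np.cos(a)]])
for p,z in (((270.3,163.3),30),((274,281.7),30),((254.3,172.7),27),((256.3,275.3),27)):
    X=ray("top",*p,z);print("clampframe",Rz.T@(X[:2]-cl[:2]),X)
# spokes
def balls(th):
    out=[]
    for k in (0,1,2,3):
        q=th+k*np.pi/2; xy=cl[:2]+Rz@[-148-62*np.sin(q),0]; out.append([*xy,96+62*np.cos(q)])
    return np.array(out)
ob=px([(176.7,272.7),(189.3,271.3),(179,326.3),(191.3,319)])
from scipy.spatial.distance import cdist
for th in np.arange(0,1.57,.05): print(round(th,2),cdist(proj("top",balls(th)),ob).min(0).sum().round(1),end="; ")
```

```text
clamp [574.6 110.    2.9]
[[-0.8 -0.8]
 [ 0.9 -1.1]
 [ 1.1  0.8]
 [-1.1  0.7]]
board [573.  125.3   3. ]
[[ 0.4  0.5]
 [ 0.4 -0.7]
 [ 0.7  0.1]
 [-1.4  0.1]]
strip [ 442.  -318.2   -6.4]
[[-0.1 -0.8]
 [ 0.1 -0.2]
 [ 0.5  0.7]
 [-0.5  0.1]]
off [ 450.6 -241.6    0.6]
clampframe [ 118.  -150.9] [700.2 -34.8  30. ]
clampframe [-117.4 -151.7] [465.1 -47.5  30. ]
clampframe [ 100.9 -118.7] [681.4  -3.4  27. ]
clampframe [-103.3 -118.5] [477.4 -13.6  27. ]
0.0 48.7; 0.05 49.1; 0.1 49.4; 0.15 49.3; 0.2 49.0; 0.25 48.5; 0.3 47.8; 0.35 46.8; 0.4 45.6; 0.45 44.2; 0.5 42.7; 0.55 41.0; 0.6 38.6; 0.65 34.0; 0.7 28.9; 0.75 23.7; 0.8 18.5; 0.85 13.4; 0.9 8.2; 0.95 3.4; 1.0 3.1; 1.05 7.6; 1.1 12.7; 1.15 17.8; 1.2 22.9; 1.25 27.9; 1.3 32.8; 1.35 37.3; 1.4 40.3; 1.45 43.2; 1.5 46.0; 1.55 48.4;
```

```bash
cat >> h.py <<'E'
def plan(p0,e0,tg):
    R0=Ro.from_euler("xyz",e0,degrees=True)
    for p,e in tg:
        d=R0.inv().apply(np.array(p)-p0)/400; w=(R0.inv()*Ro.from_euler("xyz",e,degrees=True)).as_rotvec()/(2*np.pi)
        print(",".join(f"{x:.4f}" for x in [*d,*w]))
E
python3 - <<'E'
from h import *
plan([141.942,-582.973,231.292],[180,0,13.68],[([242,-495,231],[180,0,6]),([442,-318.2,180],[180,0,-6.4]),([442,-318.2,90],[180,0,-6.4])])
E
```

```text
0.2951,-0.1545,0.0007,0.0000,-0.0000,0.0213
0.8854,-0.4657,0.1282,0.0000,-0.0000,0.0558
0.8854,-0.4657,0.3532,0.0000,-0.0000,0.0558
```

Call:
carry_out:
  increments: [0.12,-0.063,0,0,0,0.008,0,0.24,-0.126,0,0,0,0.016,0,0.36,-0.189,0,0,0,0.024,0,0.48,-0.252,0,0,0,0.032,0,0.6,-0.315,0.02,0,0,0.04,0,0.72,-0.378,0.06,0,0,0.048,0,0.84,-0.441,0.1,0,0,0.0558,0,0.8854,-0.4657,0.17,0,0,0.0558,0,0.8854,-0.4657,0.28,0,0,0.0558,0,0.8854,-0.4657,0.3532,0,0,0.0558,0]
  force: 60

```text
time: 1.35
tool_pos: [441.3, -316.8, 87.4]
tcp_rot: [-179.9, 0.1, -6.3]
ft_force: [-0.4, -0.2, -0.4]
finger_gap: 42.7
grip_force: 0.0
```

Call:
carry_out:
  increments: [0,0,0.04,0,0,0,0,0,0,0.08,0,0,0,0,0,0,0.11,0,0,0,0,0,0,0.13,0,0,0,0,0,0,0.14,0,0,0,0,0,0,0.14,0,0,0,0,0,0,0.14,0,0,0,0,0,0,0.14,0,0,0,0,0,0,0.14,0,0,0,0,0,0,0.14,0,0,0,0]

```text
time: 2.6
tool_pos: [442.1, -318.3, 34.1]
tcp_rot: [180.0, -0.0, -6.4]
ft_force: [-0.8, -0.6, 0.1]
finger_gap: 42.7
grip_force: 0.0
```

Run:
```python
from h import *
s=sense();print(s["tool_pos"],s["tcp_rot"],s["time"])
crop("side",viewer.snapshot("side"),290,410,140,260,5,"s1.png")
print(proj("side",[[442,-318,28],[442,-318,17]]))
s=sense();print(s["tool_pos"],s["tcp_rot"],s["time"])
```

```text
[ 442.05998135 -318.26139876   34.14946016] [ 1.79992134e+02 -9.52211593e-03 -6.40412272e+00] 2.6
[[354.41225167 212.6274277 ]
 [354.30733673 216.70465556]]
[ 441.99526585 -318.22915345   34.08450812] [ 1.79996494e+02 -1.83396463e-03 -6.40670555e+00] 2.65
```

View pics/s1.png

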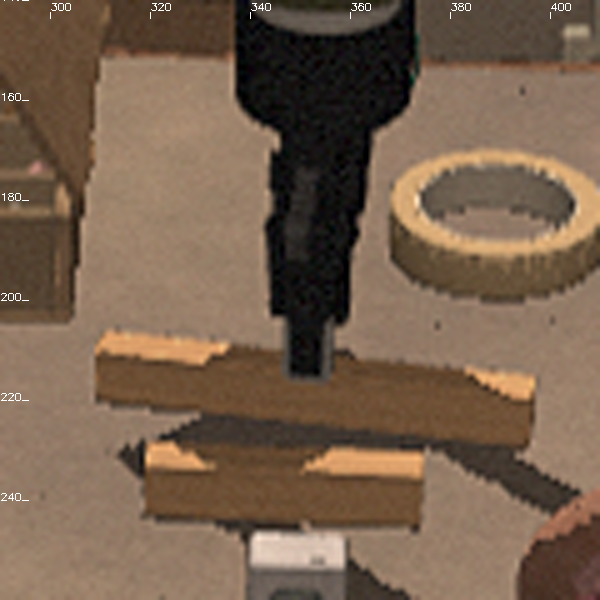

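The fingers straddle the strip near its middle, at about (350,215). I'll lower and grip.

Call:
carry_out:
  increments: [0,0,0.02,0,0,0,0,0,0,0.0425,0,0,0,0,0,0,0.0425,0,0,0,0,0,0,0.0425,0,0,0,0,0,0,0.0425,0,0,0,-1,0,0,0.0425,0,0,0,-1,0,0,0.0425,0,0,0,-1,0,0,0.0425,0,0,0,-1,0,0,0.0425,0,0,0,-1,0,0,0.0425,0,0,0,-1]
  force: 60

```text
time: 3.9
tool_pos: [442.4, -318.6, 17.6]
tcp_rot: [180.0, -0.0, -6.4]
ft_force: [-0.4, -0.4, 6.1]
finger_gap: 16.1
grip_force: 59.5
```

Run:
```python
from h import *
b=np.array([573,125.3]);a=np.deg2rad(2.95);ax=np.array([np.cos(a),np.sin(a)]);n=np.array([-ax[1],ax[0]])
cl=np.array([574.6,110.0])
mid=cl+n*(-135); tgt=mid+ax*((b-mid)@ax); print("target",tgt)
p0=[442,-318.2,17];e0=[180,0,-6.4]
plan(p0,e0,[([442,-318.2,160],e0),([*tgt,160],[180,0,2.95]),([*tgt,60],[180,0,2.95])])
```

```text
target [580.7383038  -24.86281212]
-0.0000,0.0000,-0.3575,0.0000,0.0000,0.0000
0.2629,-0.7674,-0.3575,-0.0000,0.0000,-0.0260
0.2629,-0.7674,-0.1075,-0.0000,0.0000,-0.0260
```

Call:
carry_out:
  increments: [0,0,-0.04,0,0,0,-1,0,0,-0.12,0,0,0,-1,0,0,-0.22,0,0,0,-1,0.02,-0.06,-0.3,0,0,0,-1,0.05,-0.16,-0.3575,0,0,-0.005,-1,0.09,-0.27,-0.3575,0,0,-0.01,-1,0.13,-0.39,-0.3575,0,0,-0.015,-1,0.175,-0.51,-0.3575,0,0,-0.02,-1,0.22,-0.63,-0.3575,0,0,-0.026,-1,0.2629,-0.7674,-0.3575,0,0,-0.026,-1]

```text
time: 5.15
tool_pos: [581.0, -23.5, 160.5]
tcp_rot: [180.0, 0.0, 3.0]
ft_force: [0.6, -0.8, -1.6]
finger_gap: 16.1
grip_force: 58.8
```

Call:
carry_out:
  increments: [0,0,0,0,0,0,-1,0,0,0.05,0,0,0,-1,0,0,0.11,0,0,0,-1,0,0,0.17,0,0,0,-1,0,0,0.22,0,0,0,-1,0,0,0.25,0,0,0,-1,0,0,0.25,0,0,0,-1,0,0,0.25,0,0,0,-1,0,0,0.25,0,0,0,-1,0,0,0.25,0,0,0,-1]

```text
time: 6.4
tool_pos: [581.3, -24.9, 60.8]
tcp_rot: [180.0, -0.1, 3.0]
ft_force: [1.0, 0.5, -1.4]
finger_gap: 16.6
grip_force: 59.0
```

Run:
```python
from h import *
s=sense();print(s["tool_pos"],s["tcp_rot"],s["time"],s["ft_force"],s["finger_gap"])
a=viewer.snapshot("top");b=viewer.snapshot("side")
crop("top",a,220,320,150,300,4,"t2.png");crop("side",b,160,400,240,400,3,"s2.png")
x=cv2.imread("pics/t2.png");y=cv2.imread("pics/s2.png")
y=cv2.resize(y,(399,266));c=np.zeros((600,800,3),np.uint8);c[:600,:400]=x;c[:266,401:]=y;cv2.imwrite("pics/m2.png",c)
```

```text
[581.32375804 -24.89946155  60.83399013] [ 1.79983437e+02 -7.60972284e-02  2.96536649e+00] 6.4 [ 0.96722535  0.48455476 -1.42991312] 16.64560265054904
```

View pics/m2.png

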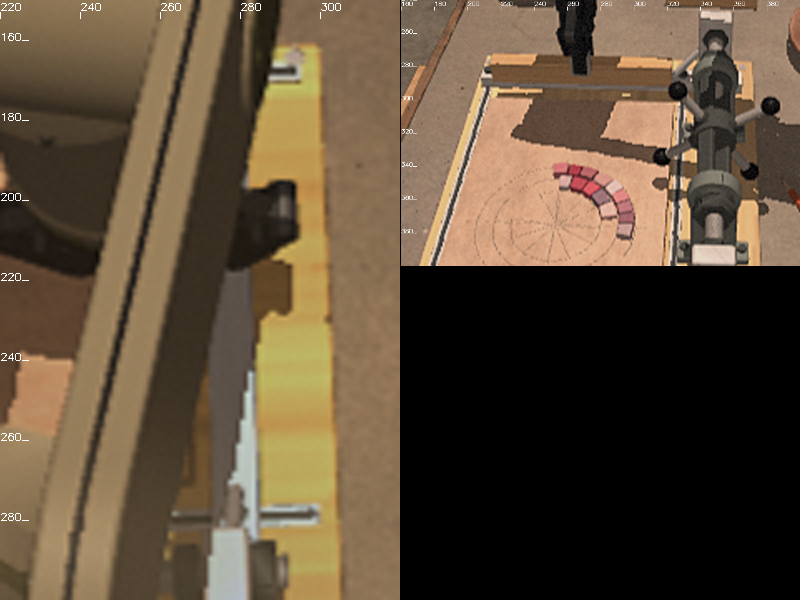

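The arm hides the strip in the top view. The side view shows it level over the gap, fingers at (265,275). I'll lower slowly and watch the force.

Call:
carry_out:
  increments: [0,0,0.015,0,0,0,-1,0,0,0.03,0,0,0,-1,0,0,0.04,0,0,0,-1,0,0,0.047,0,0,0,-1,0,0,0.054,0,0,0,-1,0,0,0.06,0,0,0,-1,0,0,0.065,0,0,0,-1,0,0,0.067,0,0,0,-1,0,0,0.067,0,0,0,-1,0,0,0.067,0,0,0,-1]

```text
time: 7.75
tool_pos: [580.8, -24.9, 33.4]
tcp_rot: [180.0, -0.0, 3.0]
ft_force: [0.1, 0.3, -2.3]
finger_gap: 16.1
grip_force: 59.0
```

Run:
```python
from h import *
crop("side",viewer.snapshot("side"),180,400,250,400,3,"s3.png")
```

```text
(no output)
```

View pics/s3.png

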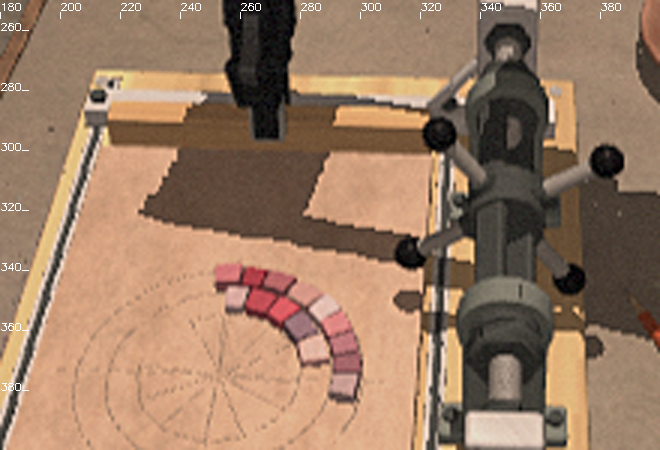

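The strip sits in the gap with its ends near the board's, from about (193,290) to (322,298). I'll release and retreat.

Call:
carry_out:
  increments: [0,0,0.0025,0,0,0,-1,0,0,0.0025,0,0,0,-1,0,0,0.0025,0,0,0,-0.3,0,0,0.0025,0,0,0,-0.3,0,0,0.0025,0,0,0,-0.3,0,0,0,0,0,0,-0.3,0,0,-0.04,0,0,0,-0.3,0,0,-0.12,0,0,0,-0.3,0,0,-0.24,0,0,0,-0.3,0,0,-0.35,0,0,0,-0.3]

```text
time: 9.05
tool_pos: [581.0, -24.9, 176.2]
tcp_rot: [180.0, -0.1, 3.0]
ft_force: [0.9, 0.3, 0.2]
finger_gap: 29.8
grip_force: 0.0
```

```bash
cat >> h.py <<'E'
A=np.array([426.8,102.5,96]);ax_=np.array([np.cos(.0506),np.sin(.0506),0])
W=lambda x,z:A+ax_*x+np.array([0,0,z])
E3=[180,0,2.95]
E
python3 - <<'E'
from h import *
plan([580.74,-24.86,173.2],E3,[(W(100,115),E3),(W(62,110),E3)])
E
```

```text
-0.1180,-0.3376,-0.0945,0.0000,0.0000,0.0000
-0.2130,-0.3376,-0.0820,0.0000,0.0000,0.0000
```

Call:
carry_out:
  increments: [0,0,-0.06,0,0,0,-0.3,0,-0.06,-0.0945,0,0,0,-1,-0.03,-0.16,-0.0945,0,0,0,-1,-0.07,-0.26,-0.0945,0,0,0,-1,-0.118,-0.3376,-0.0945,0,0,0,-1,-0.213,-0.3376,-0.082,0,0,0,-1,-0.213,-0.3376,-0.082,0,0,0,-1,-0.213,-0.3376,-0.082,0,0,0,-1,-0.213,-0.3376,-0.082,0,0,0,-1,-0.213,-0.3376,-0.082,0,0,0,-1]

```text
time: 10.3
tool_pos: [489.4, 105.3, 206.4]
tcp_rot: [-180.0, -0.0, 2.9]
ft_force: [-0.5, 0.1, 0.6]
finger_gap: -0.2
grip_force: 0.0
```

Run:
```python
from h import *
s=sense();print(s["tool_pos"],s["tcp_rot"],W(62,110))
a=viewer.snapshot("top");b=viewer.snapshot("side")
crop("top",a,220,320,150,300,4,"t4.png");crop("side",b,300,400,240,370,4,"s4.png")
x=cv2.imread("pics/t4.png");y=cv2.imread("pics/s4.png");c=np.zeros((600,800,3),np.uint8);c[:,:400]=x;c[:520,400:]=y;cv2.imwrite("pics/m4.png",c)
```

```text
[489.39956729 105.33586781 206.35464266] [-1.79998920e+02 -2.51073776e-02  2.91933381e+00] [488.72064577 105.63586144 206.        ]
```

View pics/m4.png

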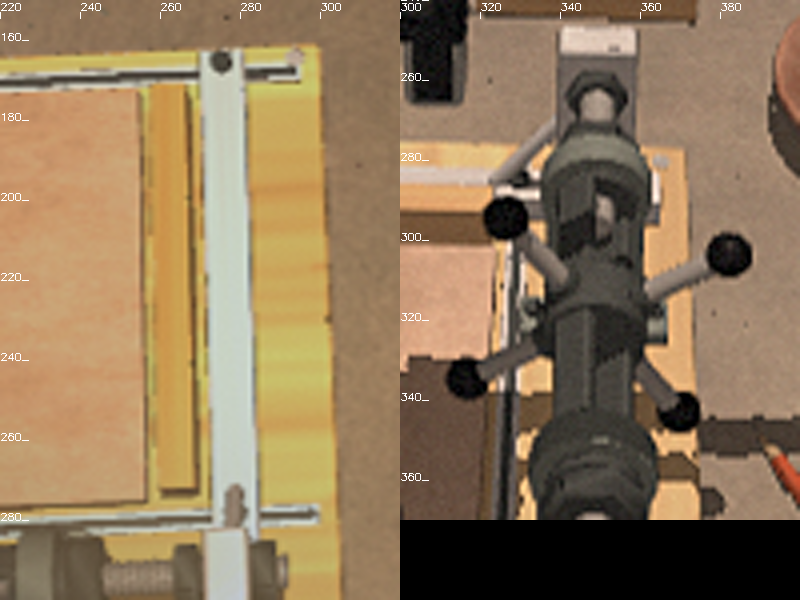

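The strip stands in the gap. In the top view its top face has corners at about (257.5,171), (266.8,171), (269.5,272.5) and (260,273.5). I'll check its ends against the board's.

Run:
```python
from h import *
np.set_printoptions(precision=1,suppress=True)
a=np.deg2rad(2.95);Rz=np.array([[np.cos(a),-np.sin(a)],[np.sin(a),np.cos(a)]])
for p,z in (((257.5,171),43),((266.8,171),43),((269.5,272.5),43),((260,273.5),43),((254.3,172.5),27),((256.3,275.3),27)): print(Rz.T@(ray("top",*p,z)[:2]-[574.6,110]))
p0=W(62,110)
plan(p0,E3,[(W(62,40),E3),(W(50,40),E3),(W(41,40),E3)])
```

```text
[  98.2 -126.7]
[  97.4 -144.7]
[-101.7 -144.7]
[-102.8 -127. ]
[ 101.3 -118.8]
[-103.4 -118.5]
0.0000,-0.0000,0.1750,0.0000,0.0000,0.0000
-0.0300,-0.0000,0.1750,0.0000,0.0000,0.0000
-0.0525,-0.0000,0.1750,0.0000,0.0000,0.0000
```

The ends match to about 1 mm. Stroke 1:

Call:
carry_out:
  increments: [0,0,0.1,0,0,0,-1,0,0,0.175,0,0,0,-1,0,0,0.175,0,0,0,-1,-0.02,0,0.175,0,0,0,-1,-0.035,0,0.175,0,0,0,-1,-0.05,0,0.175,0,0,0,-1,-0.065,0,0.175,0,0,0,-1,-0.08,0,0.1725,0,0,0,-1,-0.095,0,0.171,0,0,0,-1,-0.105,0,0.17,0,0,0,-1]

```text
time: 11.65
tool_pos: [446.1, 103.4, 137.8]
tcp_rot: [-180.0, 0.0, 3.0]
ft_force: [3.1, -0.8, 1.5]
finger_gap: 0.2
grip_force: 1.1
```

Call:
carry_out:
  increments: [-0.025,0,-0.0025,0,0,0,-1,-0.05,0,-0.005,0,0,0,-1,-0.0675,0,0.0025,0,0,0,-1,-0.085,0,0.011,0,0,0,-1,-0.1,0,0.025,0,0,0,-1,-0.114,0,0.038,0,0,0,-1,-0.12,0,0.0475,0,0,0,-1,-0.12,0,0.0475,0,0,0,-1,-0.12,0,0.0475,0,0,0,-1,-0.12,0,0.0475,0,0,0,-1]

```text
time: 12.9
tool_pos: [398.5, 100.9, 118.7]
tcp_rot: [180.0, 0.1, 3.0]
ft_force: [0.1, -0.4, -0.3]
finger_gap: -0.1
grip_force: 0.0
```

Run:
```python
from h import *
crop("side",viewer.snapshot("side"),260,420,240,370,4,"s5.png")
```

```text
(no output)
```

View pics/s5.png

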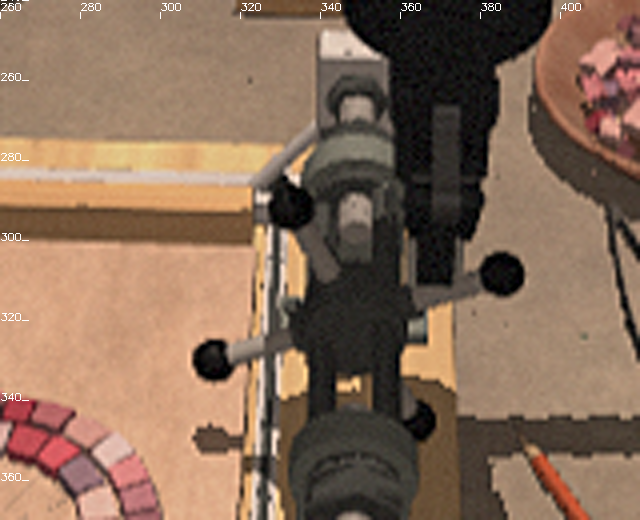

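The finger has pushed a spoke down. The balls are at about (332.8,291.3), (385.5,308.3), (313,330) and (364,345).

```bash
cat >> h.py <<'E'
def theta(ob):
    from scipy.spatial.distance import cdist
    B=lambda th:np.array([W(-62*np.sin(th+k*np.pi/2),62*np.cos(th+k*np.pi/2)) for k in range(4)])
    t=np.arange(0,1.57,.02);c=[cdist(proj("side",B(x)),ob).min(0).sum() for x in t]
    return t[np.argmin(c)],min(c)
E
python3 - <<'E'
from h import *
print(theta([(332.8,291.3),(385.5,308.3),(313,330),(364,345)]))
E
```

```text
(np.float64(1.1400000000000001), np.float64(10.150967666800057))
```

Call:
carry_out:
  increments: [0.005,0,-0.055,0,0,0,-1,0.015,0,-0.1425,0,0,0,-1,0.045,0,-0.1925,0,0,0,-1,0.12,0,-0.205,0,0,0,-1,0.225,0,-0.1925,0,0,0,-1,0.225,0,-0.1,0,0,0,-1,0.225,0,-0.0425,0,0,0,-1,0.2,0,-0.0425,0,0,0,-1,0.18,0,-0.0425,0,0,0,-1,0.16,0,-0.0425,0,0,0,-1]

```text
time: 14.2
tool_pos: [464.1, 104.4, 138.5]
tcp_rot: [-180.0, -0.3, 3.0]
ft_force: [2.5, -0.2, 2.4]
finger_gap: -0.2
grip_force: 1.7
```

Call:
carry_out:
  increments: [-0.02,0,-0.0025,0,0,0,-1,-0.04,0,-0.005,0,0,0,-1,-0.065,0,-0.0075,0,0,0,-1,-0.09,0,-0.01,0,0,0,-1,-0.1075,0,-0.0025,0,0,0,-1,-0.125,0,0.006,0,0,0,-1,-0.14,0,0.02,0,0,0,-1,-0.154,0,0.033,0,0,0,-1,-0.16,0,0.0425,0,0,0,-1,-0.16,0,0.0425,0,0,0,-1]

```text
time: 15.45
tool_pos: [398.1, 100.9, 118.3]
tcp_rot: [180.0, 0.1, 3.0]
ft_force: [0.4, -0.0, 0.5]
finger_gap: -0.1
grip_force: 0.2
```

Call:
carry_out:
  increments: [0.005,0,-0.055,0,0,0,-1,0.015,0,-0.1425,0,0,0,-1,0.045,0,-0.1925,0,0,0,-1,0.12,0,-0.205,0,0,0,-1,0.225,0,-0.1925,0,0,0,-1,0.225,0,-0.1,0,0,0,-1,0.225,0,-0.0425,0,0,0,-1,0.2,0,-0.0425,0,0,0,-1,0.18,0,-0.0425,0,0,0,-1,0.16,0,-0.0425,0,0,0,-1]

```text
time: 16.7
tool_pos: [463.9, 104.4, 138.3]
tcp_rot: [-180.0, -0.3, 3.0]
ft_force: [3.9, 0.5, 2.7]
finger_gap: 0.2
grip_force: 1.8
```

Call:
carry_out:
  increments: [-0.015,0,-0.0025,0,0,0,-1,-0.03,0,-0.004,0,0,0,-1,-0.045,0,-0.005,0,0,0,-1,-0.06,0,-0.006,0,0,0,-1,-0.07,0,-0.008,0,0,0,-1,-0.08,0,-0.01,0,0,0,-1,-0.09,0,-0.01,0,0,0,-1,-0.096,0,-0.008,0,0,0,-1,-0.102,0,-0.005,0,0,0,-1,-0.1075,0,-0.0025,0,0,0,-1]

```text
time: 17.95
tool_pos: [419.9, 102.0, 137.3]
tcp_rot: [-180.0, -0.0, 3.0]
ft_force: [1.6, -0.1, 2.8]
finger_gap: -0.0
grip_force: 1.6
```

Call:
carry_out:
  increments: [-0.003,0,0.001,0,0,0,-1,-0.006,0,0.002,0,0,0,-1,-0.009,0,0.004,0,0,0,-1,-0.012,0,0.0055,0,0,0,-1,-0.015,0,0.007,0,0,0,-1,-0.018,0,0.0085,0,0,0,-1,-0.018,0,0.0085,0,0,0,-1,-0.018,0,0.0085,0,0,0,-1,-0.018,0,0.0085,0,0,0,-1,-0.018,0,0.0085,0,0,0,-1]

```text
time: 19.2
tool_pos: [415.5, 101.8, 135.6]
tcp_rot: [-180.0, -0.4, 2.9]
ft_force: [12.6, 1.4, 5.1]
finger_gap: 0.1
grip_force: 6.2
```

It has stiffened at about 13 N. A little more to make it tight.

Call:
carry_out:
  increments: [-0.001,0,0.001,0,0,0,-1,-0.002,0,0.0015,0,0,0,-1,-0.003,0,0.002,0,0,0,-1,-0.004,0,0.003,0,0,0,-1,-0.005,0,0.0035,0,0,0,-1,-0.005,0,0.0035,0,0,0,-1,-0.005,0,0.0035,0,0,0,-1,-0.005,0,0.0035,0,0,0,-1,-0.005,0,0.0035,0,0,0,-1,-0.005,0,0.0035,0,0,0,-1]

```text
time: 20.45
tool_pos: [414.8, 101.7, 135.1]
tcp_rot: [-180.0, -0.6, 2.9]
ft_force: [13.9, 0.2, 7.0]
finger_gap: 0.0
grip_force: 8.0
```

Call:
carry_out:
  increments: [-0.001,0,0.001,0,0,0,-1,-0.002,0,0.002,0,0,0,-1,-0.003,0,0.003,0,0,0,-1,-0.004,0,0.004,0,0,0,-1,-0.005,0,0.005,0,0,0,-1,-0.005,0,0.005,0,0,0,-1,-0.005,0,0.005,0,0,0,-1,-0.005,0,0.005,0,0,0,-1,-0.005,0,0.005,0,0,0,-1,-0.005,0,0.005,0,0,0,-1]

```text
time: 21.7
tool_pos: [414.0, 101.7, 134.4]
tcp_rot: [-180.0, -0.7, 2.9]
ft_force: [14.2, 0.3, 13.3]
finger_gap: 0.3
grip_force: 10.0
```

Tight: about 0.9 N·m, or 14 N at the ball. Retreating clear.

Call:
carry_out:
  increments: [0.01,0,-0.01,0,0,0,-1,0.02,0,-0.03,0,0,0,-1,0.025,0,-0.08,0,0,0,-1,0.025,0,-0.15,0,0,0,-1,0.025,0,-0.23,0,0,0,-1,0,0.1,-0.3,0,0,0,-1,0,0.2,-0.3,0,0,0,-1,0,0.3,-0.3,0,0,0,-1,0,0.4,-0.3,0,0,0,-1,0,0.4,-0.3,0,0,0,-1]

```text
time: 22.95
tool_pos: [415.8, -60.1, 249.2]
tcp_rot: [-180.0, 0.2, 2.7]
ft_force: [-0.2, -0.1, -0.3]
finger_gap: 0.2
grip_force: 0.0
```

Run:
```python
from h import *
a=viewer.snapshot("top");b=viewer.snapshot("side")
crop("top",a,80,320,155,335,3,"t6.png");crop("side",b,260,420,240,370,4,"s6.png")
```

```text
(no output)
```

View pics/t6.png

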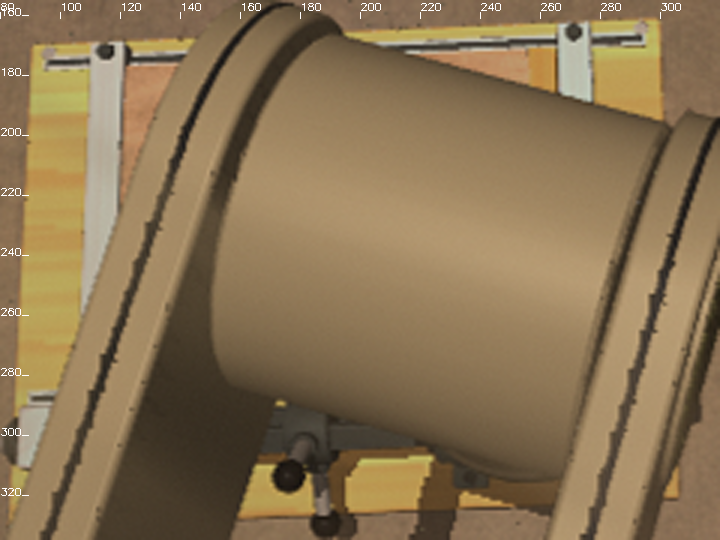

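The arm hides the view, and that was my last picture. I'll move aside and check numerically by an image profile.

Call:
carry_out:
  increments: [0,0.1,0,0,0,0,-1,0,0.2,0,0,0,0,-1,0,0.3,0,0,0,0,-1,0,0.4,0,0,0,0,-1,0,0.5,0,0,0,0,-1,0,0.6,0,0,0,0,-1,0,0.6,0,0,0,0,-1,0,0.6,0,0,0,0,-1,0,0.6,0,0,0,0,-1,0,0.6,0,0,0,0,-1]

```text
time: 24.3
tool_pos: [429.5, -297.1, 250.4]
tcp_rot: [180.0, -0.0, 3.0]
ft_force: [-0.4, -1.3, -0.2]
finger_gap: -0.1
grip_force: 0.0
```

Run:
```python
from h import *
a=viewer.snapshot("top"); old=cv2.imread("pics/top0.png")[:,:,::-1]
for v in (190,225,255): print(v,[tuple(int(k) for k in a[v-2:v+3,u].mean(0)) for u in range(246,286)],"\n")
print("col",[(v,*map(int,a[v,256:264].mean(0))) for v in [*range(164,178),*range(266,282)]])
print("left",[tuple(int(k) for k in a[223:228,u].mean(0)) for u in range(106,126)])
```

```text
190 [(186, 143, 102), (186, 141, 102), (186, 144, 102), (186, 146, 103), (186, 147, 105), (186, 148, 106), (186, 149, 106), (186, 148, 106), (186, 148, 106), (187, 149, 107), (161, 120, 74), (176, 129, 64), (188, 137, 66), (186, 133, 65), (187, 134, 66), (186, 138, 67), (187, 143, 71), (186, 141, 69), (190, 146, 71), (134, 94, 43), (137, 118, 105), (178, 179, 165), (185, 193, 177), (184, 192, 175), (184, 188, 172), (184, 186, 170), (184, 191, 175), (184, 188, 173), (184, 189, 174), (184, 193, 177), (188, 197, 182), (126, 123, 108), (165, 127, 68), (187, 148, 78), (186, 148, 79), (185, 148, 79), (186, 147, 78), (185, 147, 78), (185, 147, 78), (185, 147, 78)] 

225 [(186, 146, 102), (187, 146, 102), (187, 144, 101), (187, 144, 102), (187, 142, 99), (187, 141, 98), (187, 139, 97), (187, 143, 100), (186, 145, 102), (187, 143, 101), (187, 141, 101), (180, 141, 82), (185, 138, 69), (187, 134, 66), (187, 135, 68), (187, 139, 70), (187, 144, 72), (187, 147, 73), (187, 144, 71), (191, 150, 73), (127, 92, 42), (134, 123, 117), (179, 185, 172), (186, 196, 182), (185, 195, 181), (184, 194, 178),
[... 1170 characters left out ...]
69), (177, 186, 137, 69), (266, 183, 145, 86), (267, 182, 146, 86), (268, 182, 145, 86), (269, 182, 145, 86), (270, 178, 144, 86), (271, 175, 141, 86), (272, 138, 106, 72), (273, 129, 102, 70), (274, 125, 100, 64), (275, 156, 135, 78), (276, 183, 156, 89), (277, 182, 159, 113), (278, 175, 180, 169), (279, 114, 103, 85), (280, 104, 90, 70), (281, 132, 126, 111)]
left [(183, 152, 81), (178, 148, 80), (180, 166, 140), (182, 175, 159), (182, 175, 158), (182, 174, 157), (182, 172, 155), (182, 175, 157), (182, 178, 160), (182, 176, 159), (182, 177, 159), (183, 177, 159), (186, 176, 160), (121, 106, 92), (159, 115, 79), (180, 132, 92), (176, 129, 90), (176, 129, 91), (160, 120, 86), (169, 125, 88)]
```

```bash
python3 -c "
from bench import order
print(order.hand_in())"
```

```text
the job is handed in; nothing more can be done
None
```

The job is handed in: the strip stands the right way up between board and right jaw, its ends within about 1 mm of even when placed, released and clamped tight (about 14 N at a spoke ball). The final image rows show board, strip and right jaw touching with no gap. The offcut was not touched, and the arm ended clear at about 24 s.

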